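# Refit the push knob of the dish mixer and hold it down

### The arm

A 7-joint arm with a two-finger parallel gripper is mounted at the origin on a cart in front of the work surface, level with it; the furniture and walls round the work are solid. World frame = base frame: x ahead of the robot, y to its left, z up, the work surface at z = 0. Lengths are in mm, angles in rad, forces in N, time in s.
With the tool pointing down it reaches from about 425 to 1025 mm from the base axis. Payload 3.6 kg.
Tool frame: the origin (TCP) lies at the very end of the fingers, on their centre line; the grasp point (between the pads) lies 19 mm behind it (hold_point_z is the distance from the TCP to the grasp point, in mm); x points along the fingers, y is the direction in which the jaws open and shut, and the axes are right-handed (so a half turn about x gives the same grasp; the last joint's range is limited). The gripper opens to 85 mm and grips with 20 to 120 N. Pads are 22 mm wide; open, the fingers measure 114 mm over their backs; the gripper's body (76 mm by 85 mm) begins 54 mm behind the grasp point. The pads swing forward as they close: fully open they stand 13 mm farther back than shut.
Start: joints at [-1.357, 0.591, 0.048, 1.609, -0.033, 0.943, -0.034], TCP at [219.643, 690.932, 231.302] pointing down, gripper open.
Joint ranges: [-2.69, 2.69], [-0.47, 2.24], [-1.27, 1.36], [0.19, 2.51], [-1.53, 4.68], [0.08, 2.07], [-3.09, 3.09]. Speed limits (rad/s): [2.57, 2.57, 3.14, 3.14, 3.14, 3.14, 3.14].

### API

Orientations are given as a rotation vector (axis times angle).
In Python, from plant import * gives the robot as it stands.
- The arm moves only by the tool carry_out, never from a script. Its argument "plan" is one flat list of numbers, 4 for each row, row after row: the shift along the tool's x, y, z in mm, then the turn about the tool's x in rad. In form: [dx, dy, dz, spin, dx, dy, dz, spin, ...]. A call has 1 to 12 rows; each row is the pose to reach, as a shift and turn from the pose measured when the call began, along the tool's axes at that moment; what a row does not reach only later rows make up. A row lasts 1/12 s, in which the tool goes at most 41.7 mm and 7.16 degrees, less where a joint would pass 70% of its speed; a pose out of reach is approached as far as the arm can. A call with a gripper value outside its range is refused whole. "gripper" is the finger opening in mm, from 0 to 85.4, set as the call begins (left out, the last holds). The fingers move at their own pace and stop on an object; "grip_force" is the grip in N (left out, the last holds). Time passes only in rows, so rows that repeat a pose let the fingers close. It gives the time, the measured TCP pose, the force and the opening at its end, in the units of the state.
- get_state(): the state, without advancing time (a new reading comes with each control period).
- snapshot(name): name is "scene" or "top" or "wrist"; returns the picture (480x640x3 uint8, red, green, blue); there is no depth.
- camera_params(name): a dict with "intrinsics" (3x3 intrinsics, pixels), "k1" (the pictures are not rectified: a ray, as slopes to the right and down, at radius r is drawn at 1 + k1 r^2 times it, then the intrinsics apply), "extrinsics" (4x4, takes a point from camera to world coordinates); the wrist camera has in their place "tool_from_camera" (4x4, takes a point from camera to tool coordinates, whose origin is the TCP and whose axes are the tool frame's). Camera axes: x right, y down, z forward; pixel columns grow to the right and rows downward; lengths in mm; the calibration is good to about 2 mm. A picture is of the moment at which its call begins: read the wrist's pose just before it. camera_params takes no time and is no camera call.
- job_done(): hands the job in, once; it reports no verdict.
Trained networks look in the newest picture that a camera, given by its name, has taken for a name from the list of things; names that differ only in an ending like _2 or _b are one class to them, and where a whole thing is asked for, a point or a joint stands for the part that bears it (a point fixed in the world has none). Each returns a list of dicts, best first, with "score" (0 to 1); they miss things now and then, are a little off and sometimes report something else, mostly with a low value. They report only what shows in the picture. A call takes as long as a camera call. They do not tell look-alikes from the thing itself.
- boxes_of(name, camera): "extent" ([centre column, centre row, width, height] in pixels, round what is visible of it).
- tip_of(name, camera): "location" ([row, column] in pixels: a listed point, or the origin of a listed thing).
The state is a dict: "time": time; "joints": joint angles; "qd": joint speeds; "joint_efforts": joint torques, N m; "ee_pos": TCP position; "ee_rot": TCP orientation; "contact_force": force on the tool from outside, world axes, zero at the start; "torque": the same for the moment, N m; "opening": finger opening in mm.
Only numpy, scipy, OpenCV 4.12 (cv2) and the standard library are available. Lean on these libraries where they do the work, as an engineer would, in place of code of your own. Each camera call takes 0.05 s, during which the arm holds its last target.

### The job

The blue push knob of the white dish mixer has come off. First turn the black scale sleeve so that its number 4 stands at the red index line, then pick up the knob, turn it so that its white-line side is over the flat of the D-shaped spindle in the middle of the sleeve, push it fully onto the spindle and press it down against its spring so that the mixer runs. Finish while still holding the knob pressed down, and leave the dish, beaker, vial and conical tube where they are.

Things in the scene. Friction and masses are not known exactly. Their poses are not given: they have to be found in the camera images.
- mixer: white dish mixer, fixed to the bench: housing 220 x 150 x 45 mm (x, y, z), origin at the centre of its underside, flat top 45 mm up. Its one control stands on the top, 62 mm from the origin towards the mixer's own -x; its round grey platform (112 mm diameter, 10 mm above the top, carrying the petri dish) lies 45 mm towards its +x
- sleeve_grip (a point): point on the upright axis of the black ribbed scale sleeve, 21 mm above the housing top: the height to grip. The sleeve is 52 mm in diameter and stands from 1 to 27 mm above the housing top; the brass spindle sticks up through its middle to 51 mm above the housing top. White numbers 1 to 6 on its top face, 1 on its own -x side; z up
- sleeve (a joint): angle of the scale sleeve in rad, growing clockwise seen from above, 0 to 2.10. Its numbers, 0.42 rad apart, come to the fixed red index line on the mixer's -x (front) side at: 1 at 0, 2 at 0.42, 3 at 0.84, 4 at 1.26, 5 at 1.68, 6 at 2.10. It turns stiffly (about 0.06 N m) and stays where it is left, also between numbers
- shaft_tip (a point): centre of the top end of the brass D-spindle, on the sleeve's axis. 18 mm in diameter, with one flat (black stripe on it) 3 mm from the axis on the point's +x side; z up. The top 3 mm taper by 1.8 mm all round as a lead-in. Not pressed, the tip is 51 mm above the housing top, 24 mm above the sleeve
- spindle (a joint): angle of the D-spindle about its upright axis in rad relative to the mixer: 0 when the flat looks along the mixer's -x axis (its front), growing anticlockwise seen from above; limits -1.2 and 1.2. It turns with light drag (0.012 N m) and stays where it is left
- plunger (a joint): how far the spindle is pressed down, in m: 0 = out, stop at 0.008. Spring: 3 N to start, 6 N at 4 mm, 8.6 N at the stop; the mixer runs from 4 mm on
- knob_centre (a point): centre of the loose blue knob, half-way up. Knob 40 mm (its x) x 28 mm (its y, two flat flanks to grip) x 38 mm high, about 60 g, standing upright on the bench, z up. A white line on its top and end face marks its +x side
- knob_bore (a point): centre of the bore's mouth in the knob's underside, 19 mm below the knob's centre; same axes. The D-shaped bore is 14 mm deep, 0.8 mm wider than the spindle all round, its flat on the knob's +x (white line) side. Fully on, the bore's end rests on the spindle tip: knob centre 5 mm above the tip, underside 10 mm above the sleeve (not pressed)
- dish: clear petri dish, 59 mm in diameter, 15 mm high, on the mixer's platform; origin at the centre of its underside; leave it alone
- glass_beaker: small clear beaker, 44 mm in diameter, 58 mm high, right of the mixer; origin at the centre of its underside; leave it alone
- vial: small white-capped vial, 22 mm in diameter, 48 mm high, right of the mixer; origin at the centre of its underside; leave it alone
- conical_tube: conical tube with an orange cap lying on the bench behind the knob's place, 116 mm long, 20 mm high; origin at the centre of its underside; leave it alone
There are look-alikes about, which are no part of the job. Of the things that look like the part that bears knob_centre, take the one that is farthest from the robot's base at the start.

How it is judged:
By the outcome, as a careful person would: the job done as asked, in the order asked, and still so for the second after the job is handed in, while the arm keeps its last pose, push and grip.
It also fails if it takes over 56 s, if anything falls off the work surface, if the arm or the gripper's body presses on something with over 40 N, if the wrist force passes 120 N, or if a joint passes its speed limit or range.

## Working session

There is one attempt and no reset: what is moved stays moved. The work goes in short steps, Python scripts to look and compute and a tool call to move; the robot and the scene stay as the last step left them, time stands still between calls to the robot, and variables do not carry over. Pictures are saved under pics/ and viewed, and the job is handed in when it is done.

Besides the shell and the picture viewer there is one more tool, called after "Emit:" in YAML: its name, and indented under it one key for each argument. carry_out: Moves the arm, as the interface text tells. Its arguments: {"type":"object","properties":{"plan":{"type":"array","items":{"type":"number"}},"gripper":{"type":"number"},"grip_force":{"type":"number"}},"required":["plan"]}

```bash
mkdir -p pics; ls
cat > h.py <<'E'
from plant import *
import numpy as np, cv2
from scipy.spatial.transform import Rotation as R
def save(n,im,scale=1,crop=None):
    if crop: im=im[crop[1]:crop[3],crop[0]:crop[2]]
    if scale!=1: im=cv2.resize(im,None,fx=scale,fy=scale,interpolation=cv2.INTER_CUBIC)
    cv2.imwrite('pics/'+n+'.png',im[:,:,::-1])
def cam(name,st=None):
    p=camera_params(name)
    K=np.array(p['intrinsics'],float);k1=p['k1']
    if 'extrinsics' in p: T=np.array(p['extrinsics'],float)
    else:
        st=st or get_state();M=np.eye(4);M[:3,:3]=R.from_rotvec(st['ee_rot']).as_matrix();M[:3,3]=st['ee_pos'];T=M@np.array(p['tool_from_camera'],float)
    return K,k1,T
def ray(c,u,v):
    K,k1,T=c
    x=(u-K[0,2])/K[0,0];y=(v-K[1,2])/K[1,1]
    rd=np.hypot(x,y);r=rd
    for _ in range(30): r=rd/(1+k1*r*r)
    s=r/rd if rd>0 else 1
    d=T[:3,:3]@np.array([x*s,y*s,1]);return T[:3,3],d/np.linalg.norm(d)
def onz(c,u,v,z):
    o,d=ray(c,u,v);return o+d*(z-o[2])/d[2]
def proj(c,P):
    K,k1,T=c
    p=np.linalg.inv(T)@np.append(P,1);x,y=p[0]/p[2],p[1]/p[2];f=1+k1*(x*x+y*y)
    return K[0,0]*x*f+K[0,2],K[1,1]*y*f+K[1,2]
E
python3 - <<'E'
from h import *
s=get_state();print(s)
for n in ['scene','top','wrist']:
    save(n+'0',snapshot(n))
    for t in ['mixer','sleeve_grip','shaft_tip','knob_centre']:
        try: print(n,t,[(np.round(d['location']),round(d['score'],2)) for d in tip_of(t,n)])
        except Exception as e: print(e)
E
```

```text
pics
{'time': 0.0, 'joints': array([-1.35651237,  0.59212548,  0.04827389,  1.60987243, -0.03335012,
        0.94269606, -0.03370165]), 'qd': array([-1.48459022e-03,  1.44188109e-03, -5.39564020e-06, -1.05660375e-03,
        9.03938736e-04, -6.56967226e-04,  7.07311546e-04]), 'joint_efforts': array([-1.98554926e-04, -5.48689127e+01,  1.54599220e+00, -1.98122746e+01,
        9.35952296e-03,  8.82810156e-03,  2.15514007e-06]), 'ee_pos': array([219.34567755, 690.12596971, 230.1169136 ]), 'ee_rot': array([ 0.23971853,  1.55754836, -0.24331156]), 'contact_force': array([-1.21983535, -0.67556887, -0.46711377]), 'torque': array([-0.05230284,  0.07464321, -0.01791801]), 'opening': 85.54645334425412}
scene mixer [(array([259., 345.]), 0.63)]
scene sleeve_grip [(array([258., 334.]), 0.65)]
scene shaft_tip [(array([249., 334.]), 0.5)]
scene knob_centre [(array([254., 181.]), 0.93), (array([277., 236.]), 0.63), (array([292., 255.]), 0.61)]
top mixer [(array([216., 340.]), 0.9)]
top sleeve_grip []
top shaft_tip [(array([234., 343.]), 0.43)]
top knob_centre [(array([277., 184.]), 0.78), (array([295., 283.]), 0.67), (array([286., 246.]), 0.61)]
wrist mixer []
wrist sleeve_grip []
wrist shaft_tip []
wrist knob_centre [(array([447., 102.]), 0.57)]
```

View pics/scene0.png

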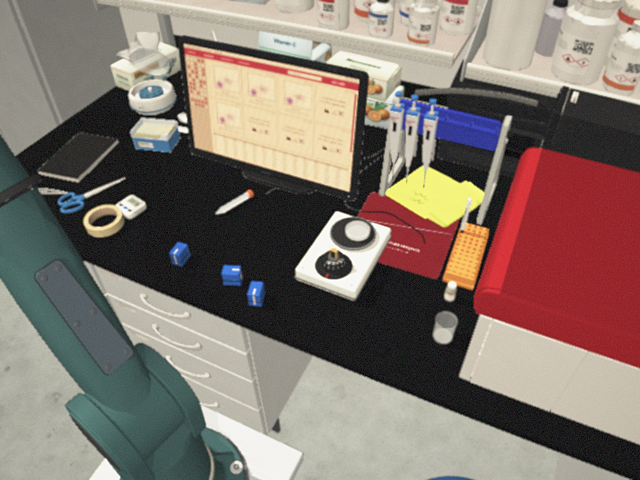

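View pics/top0.png

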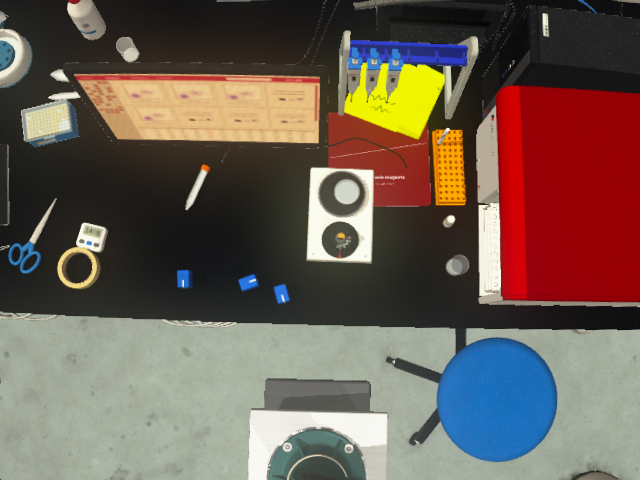

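View pics/wrist0.png

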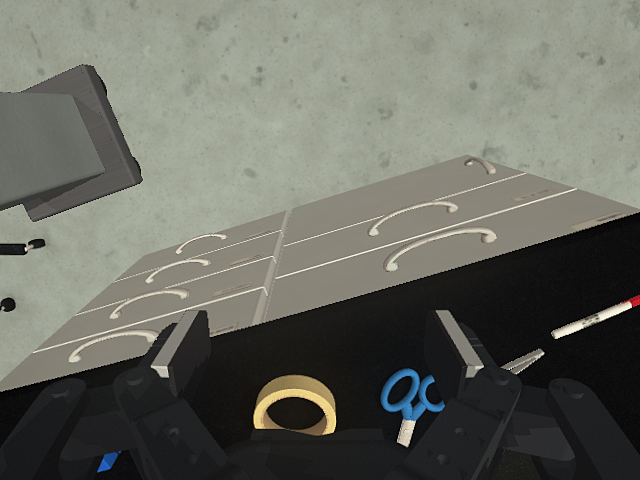

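Run:
```python
from h import *
c=cam('top')
print(c)
print(cam('wrist'))
for u,v in [(184,277),(283,295),(246,286)]: print('knob',onz(c,u,v,19))
print('mixer',onz(c,340,216,0),'tip',onz(c,343,234,96))
c=cam('scene');print(c[2])
for u,v in [(181,254),(236,277),(255,292)]: print('knob',onz(c,u,v,19))
print('tip',onz(c,334,249,96))
```

```text
(array([[598.19860138,   0.        , 321.06586568],
       [  0.        , 598.19860138, 237.16357526],
       [  0.        ,   0.        ,   1.        ]]), -0.1510010624201904, array([[ 2.83624320e-02, -9.87236390e-01,  1.56715929e-01,
         3.33147859e+02],
       [-9.99541658e-01, -2.96703278e-02, -6.01212048e-03,
         1.49893802e+01],
       [ 1.05851971e-02, -1.56473581e-01, -9.87625421e-01,
         1.40756244e+03],
       [ 0.00000000e+00,  0.00000000e+00,  0.00000000e+00,
         1.00000000e+00]]))
(array([[380.3518735 ,   0.        , 316.894371  ],
       [  0.        , 380.3518735 , 237.52457836],
       [  0.        ,   0.        ,   1.        ]]), -0.08045286535144797, array([[ 3.01624523e-01,  9.03968229e-01,  3.03090890e-01,
         1.42338503e+02],
       [ 9.53426737e-01, -2.86085095e-01, -9.55655522e-02,
         7.15463965e+02],
       [ 3.21563065e-04,  3.17799872e-01, -9.48157760e-01,
         3.73851759e+02],
       [ 0.00000000e+00,  0.00000000e+00,  0.00000000e+00,
         1.00000000e+00]]))
knob [449.49073103 324.51653004  19.        ]
knob [415.15435161  90.88644718  19.        ]
knob [433.3240353 177.7386189  19.       ]
mixer [609.21597212 -37.4996247    0.        ] tip [549.84900766 -41.53722763  96.        ]
[[ 4.30376118e-01 -6.42479748e-01  6.34031679e-01 -1.77966577e+02]
 [-9.02525427e-01 -2.94633972e-01  3.14067949e-01 -3.66316156e+02]
 [-1.49750249e-02 -7.07397057e-01 -7.06657734e-01  9.21628161e+02]
 [ 0.00000000e+00  0.00000000e+00  0.00000000e+00  1.00000000e+00]]
knob [447.38117943 318.82481922  19.        ]
knob [441.23026817 158.97977085  19.        ]
knob [421.40939234  96.75764308  19.        ]
tip [548.27457759 -38.48199199  96.        ]
```

The target is the farthest knob, at about (448, 322), seen at top pixel (184, 277). The other two are look-alikes. Next I'll zoom on the mixer and check the tool axes.

```bash
cat >> h.py <<'E'
def rel(P,yaw=None,st=None):
    """P TCP world target, yaw = world angle of tool y axis"""
    st=st or get_state();M=R.from_rotvec(st['ee_rot']).as_matrix()
    d=M.T@(np.array(P,float)-st['ee_pos'])
    y=M[:,1];cur=np.arctan2(y[1],y[0]);sp=0
    if yaw is not None: sp=-(((yaw-cur)+np.pi/2)%np.pi-np.pi/2)
    return np.round(d,1),round(sp,3)
E
python3 - <<'E'
from h import *
s=get_state();M=R.from_rotvec(s['ee_rot']).as_matrix();print(M.round(3))
p=camera_params('wrist');print(np.round(p['tool_from_camera'],3))
im=snapshot('top')
save('top_mix',im,6,(300,155,385,270));save('top_knobs',im,5,(160,255,310,315))
print(rel([540,-40,260],0))
E
```

```text
[[ 0.     0.303  0.953]
 [ 0.     0.953 -0.303]
 [-1.     0.     0.   ]]
[[-0.00000e+00 -3.18000e-01  9.48000e-01 -1.42509e+02]
 [ 1.00000e+00  1.00000e-03  1.00000e-03 -3.40000e-02]
 [-1.00000e-03  9.48000e-01  3.18000e-01 -8.10820e+01]
 [ 0.00000e+00  0.00000e+00  0.00000e+00  1.00000e+00]]
(array([ -28.7, -599.5,  526.7]), np.float64(1.263))
```

View pics/top_mix.png

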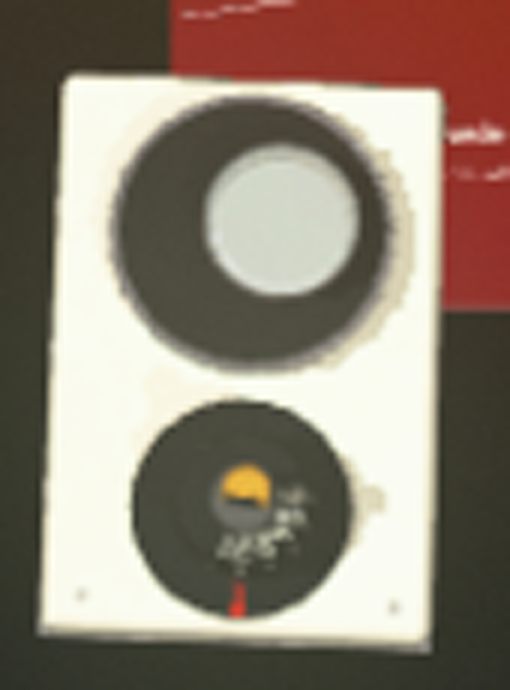

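View pics/top_knobs.png

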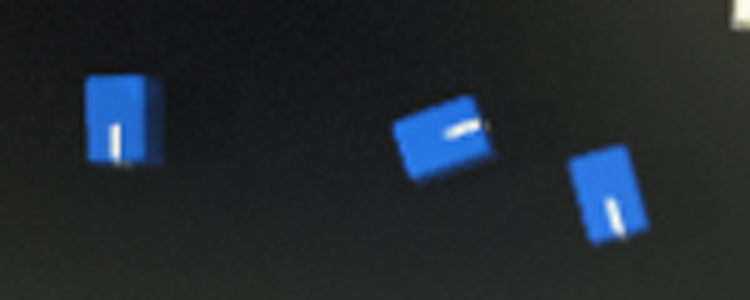

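Run:
```python
from h import *
print(rel([590,-40,200],np.pi/2))
```

```text
(array([  31.3, -584.4,  574.4]), np.float64(-0.308))
```

Emit:
carry_out:
  plan: [0,-29,28,-0.03,0,-58,57,-0.06,0,-87,86,-0.09,0,-117,115,-0.12,0,-146,144,-0.15,0,-175,172,-0.18,0,-204,201,-0.21,0,-234,230,-0.24,0,-263,258,-0.27,0,-292,287,-0.31,0,-321,316,-0.31,0,-350,345,-0.31]

```text
time: 1.8
ee_pos: [443.2, 251.1, 231.8]
ee_rot: [-0.001, 1.57, 0.003]
contact_force: [1.2, 0.4, 0.1]
opening: 85.5
```

Run:
```python
from h import *
s=get_state();print(s['time'],s['ee_pos'],s['joints'])
print(rel([590,-40,200],np.pi/2))
```

```text
1.8 [443.18929941 251.1219655  231.77071258] [-0.6230363   0.32112514  0.0233887   2.0901209  -0.01116402  0.72934005
  0.98079317]
(array([  31.7, -291.5,  146. ]), np.float64(0.003))
```

Emit:
carry_out:
  plan: [0,-36,18,0,0,-72,36,0,5,-108,54,0,10,-144,72,0,15,-180,90,0,20,-216,108,0,26,-252,126,0,32,-292,146,0,32,-292,146,0,32,-292,146,0]

```text
time: 2.63
ee_pos: [590.9, -44.9, 199.5]
ee_rot: [0.003, 1.569, -0.005]
contact_force: [-0.2, 0.8, -0.2]
opening: 85.5
```

Run:
```python
from h import *
s=get_state();print(s['time'],s['ee_pos'],s['ee_rot'],s['joints'])
im=snapshot('wrist');save('w1',im);c=cam('wrist',s);save('w1z',im,4,(240,60,400,210))
for n in ['sleeve_grip','shaft_tip','mixer','dish']:
    print(n,[(np.round(d['location'],1),round(d['score'],2)) for d in tip_of(n,'wrist')])
```

```text
2.6333 [590.87814657 -44.92891591 199.46967961] [ 0.00261049  1.56936116 -0.00456342] [-0.06318974  0.46428331  0.08472125  1.94550344 -0.05485014  0.73254555
  1.61957193]
sleeve_grip [(array([161.5, 327.9]), 0.82)]
shaft_tip [(array([169.7, 328.4]), 0.85)]
mixer [(array([220.4, 326.2]), 0.82)]
dish [(array([291.4, 313.6]), 0.72)]
```

View pics/w1.png

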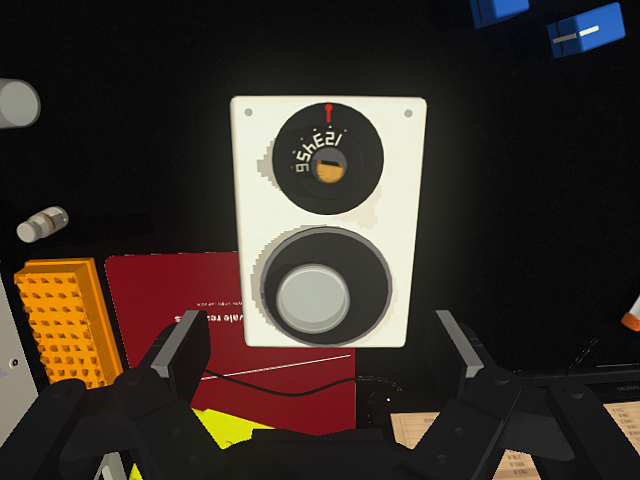

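View pics/w1z.png

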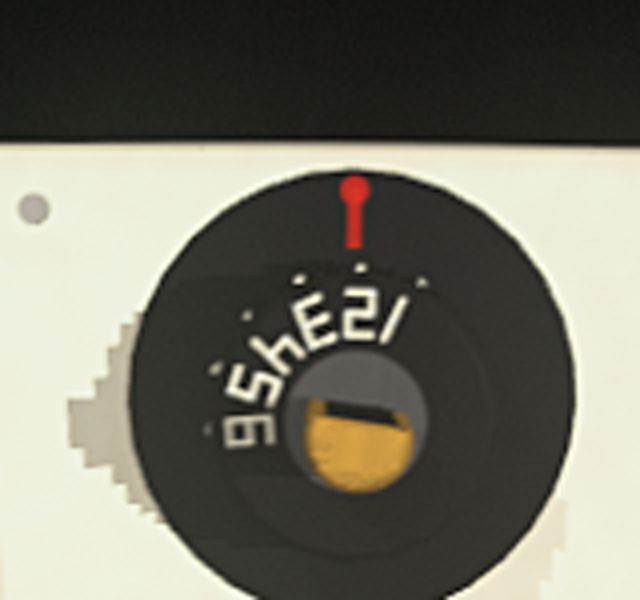

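The index stands close to 2. I'll rectify the picture onto the sleeve-top plane to measure the angles.

```bash
cat >> h.py <<'E'
def ortho(im,c,cx,cy,z,half,px=0.25):
    """rectified view: columns -> -y (right), rows -> -x (down); as seen from above with +x up"""
    n=int(2*half/px);a=np.zeros((n,n),np.float32);b=a.copy()
    for i in range(n):
        for j in range(n):
            a[i,j],b[i,j]=proj(c,[cx+half-(i+.5)*px,cy+half-(j+.5)*px,z])
    return cv2.remap(im,a,b,cv2.INTER_CUBIC)
E
python3 - <<'E'
from h import *
s=get_state();im=snapshot('wrist');c=cam('wrist',s)
for n,u,v,z in [('grip',327.9,161.5,66),('tip',328.4,169.7,96),('mix',326.2,220.4,0),('dish',313.6,291.4,55)]: print(n,onz(c,u,v,z))
P=onz(c,327.9,161.5,66);
save('o72',ortho(im,c,548,-41,72,40,.13))
save('o45',ortho(im,c,600,-41,45,130,.4))
# housing top corners
for u,v in [(231,98),(426,98),(406,347),(248,346)]: print(onz(c,u,v,45))
E
```

```text
grip [543.24838919 -30.35516839  66.        ]
tip [544.71608237 -30.89300806  96.        ]
mix [606.29228399 -29.0011661    0.        ]
dish [652.42788572 -40.23498074  55.        ]
[ 499.03928625 -102.48171692   45.        ]
[497.71056835  42.88215258  45.        ]
[714.41140459  45.41857101  45.        ]
[ 713.96961605 -100.47825072   45.        ]
```

View pics/o72.png

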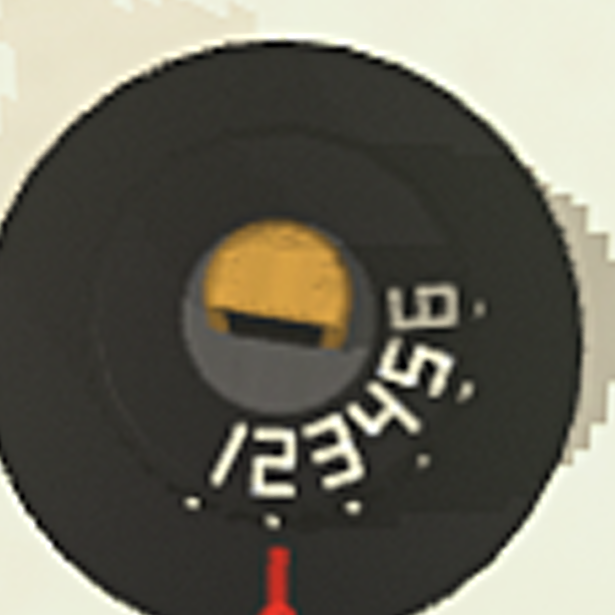

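View pics/o45.png

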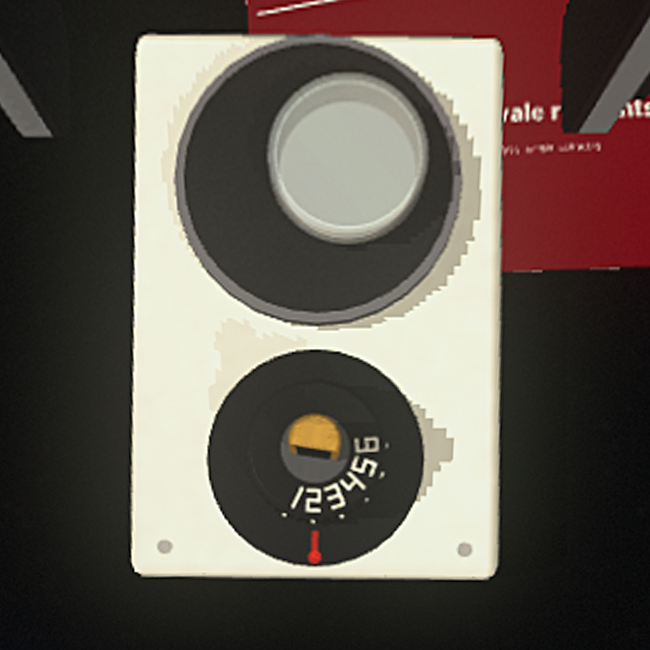

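Run:
```python
from h import *
c=cam('top')
for u,v in [(63,75),(441,90),(433,640),(42,630)]: print(onz(c,300+u/6,155+v/6,45))
print('tip top',onz(c,300+245/6,155+487/6,94))
for i in range(4):
    im=snapshot('wrist');s=get_state();print(s['time'],s['ee_pos'],s['ee_rot'],s['qd'][:2])
M=R.from_rotvec(s['ee_rot']).as_matrix();print(M.round(4))
c=cam('wrist',s)
print(tip_of('shaft_tip','wrist')[0],tip_of('sleeve_grip','wrist')[0])
im=snapshot('scene');save('sc_m',im,6,(285,205,395,305))
```

```text
[714.59633969  36.26974711  45.        ]
[ 713.33742315 -112.33488463   45.        ]
[ 495.93070848 -112.23489426   45.        ]
[495.40410688  37.42560995  45.        ]
tip top [545.14972444 -36.91083052  94.        ]
2.9833 [589.59589827 -38.56646631 199.92762674] [-0.00319749  1.56992225  0.00533815] [0.00415803 0.00048775]
3.0333 [589.64558424 -38.9389801  199.90997961] [-0.00295753  1.56988091  0.0047468 ] [0.00631008 0.00303963]
3.0833 [589.75502391 -39.26739896 199.92735905] [-0.00269007  1.56974987  0.00427951] [0.00638206 0.00306724]
3.1333 [589.83929077 -39.56172069 199.91480171] [-0.0024028   1.56968463  0.00382472] [0.00710249 0.00257968]
[[ 1.1e-03 -4.0e-03  1.0e+00]
 [ 9.0e-04  1.0e+00  4.0e-03]
 [-1.0e+00  9.0e-04  1.1e-03]]
{'location': [172.2, 317.5], 'score': 0.57} {'location': [163.7, 322.4], 'score': 0.89}
```

View pics/sc_m.png

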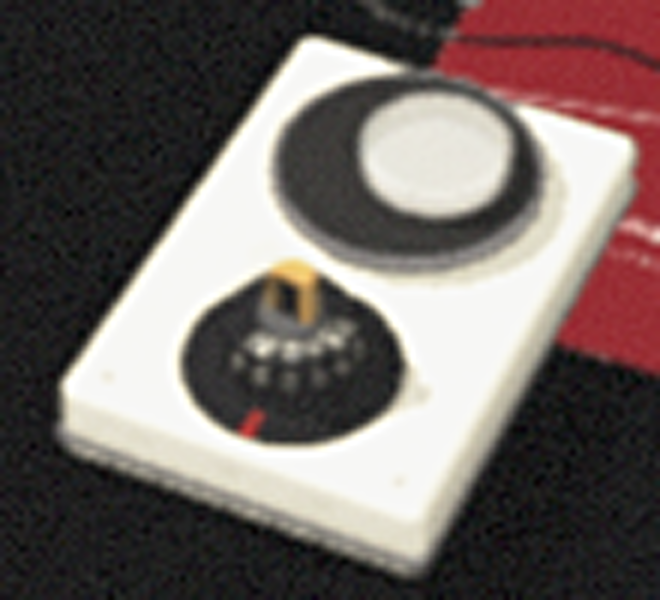

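Emit:
carry_out:
  plan: [0,0,0,0,0,0,0,0]

```text
time: 3.45
ee_pos: [589.9, -40.2, 199.8]
ee_rot: [-0.002, 1.57, 0.003]
contact_force: [0.5, -0.1, 0.3]
opening: 85.4
```

Run:
```python
from h import *
s=get_state();im=snapshot('wrist');c=cam('wrist',s);print(s['ee_pos'],s['ee_rot'],s['qd'][:3])
save('w2',im)
for n,z in [('sleeve_grip',66),('shaft_tip',96),('mixer',0)]:
    d=tip_of(n,'wrist')[0];v,u=d['location'];print(n,u,v,d['score'],onz(c,u,v,z))
save('o45b',ortho(im,c,606,-38,45,130,.4));save('o72b',ortho(im,c,545,-38,72,40,.13));save('o96b',ortho(im,c,545,-38,96,20,.07))
```

```text
[589.8812296  -40.22241033 199.78526772] [-0.00172753  1.56984199  0.00280453] [ 0.00129863 -0.00092623 -0.00085984]
sleeve_grip 322.0 161.3 0.67 [543.5966441  -36.71281265  66.        ]
shaft_tip 323.9 171.1 0.62 [546.09346964 -35.87115929  96.        ]
mixer 319.9 221.9 0.97 [608.25952036 -37.25007948   0.        ]
```

View pics/o45b.png

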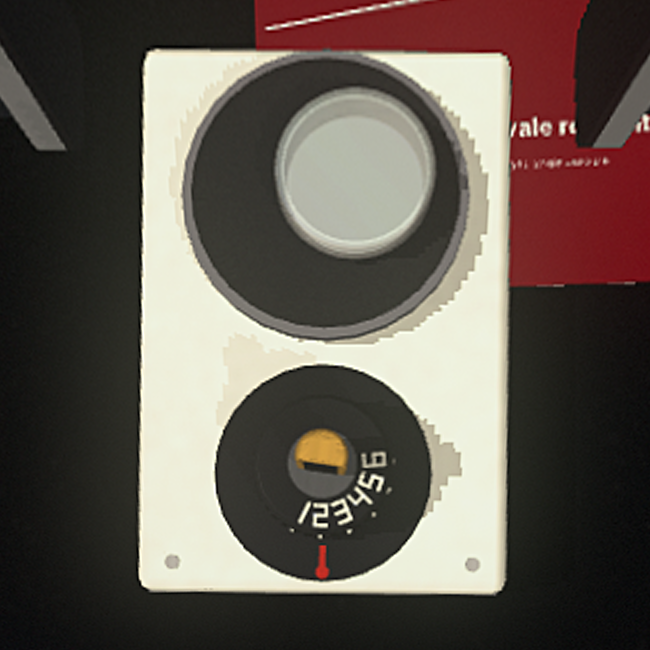

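View pics/o72b.png

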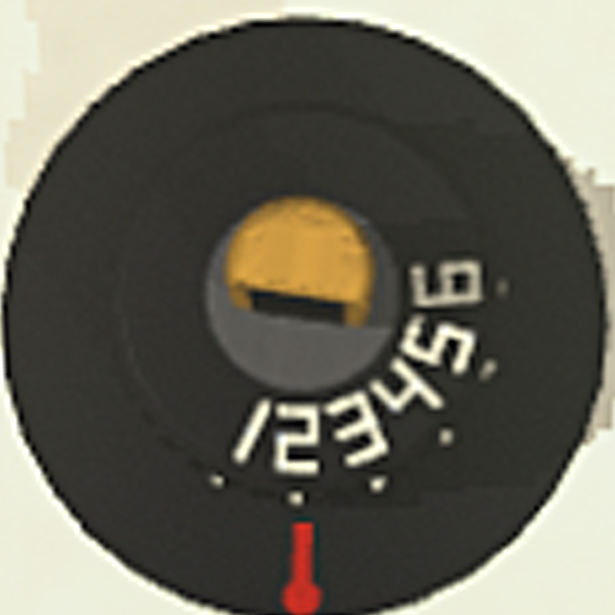

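View pics/o96b.png

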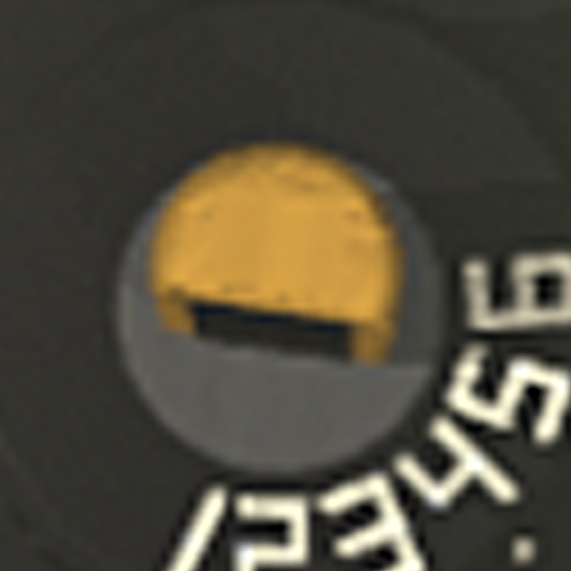

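Run:
```python
import numpy as np
from scipy.optimize import least_squares
D=np.array([(217,481),(297,498),(377,484),(446,436),(488,369),(502,287)],float)
def f(p):
    cx,cy,r,t=p; a=np.arange(6)*.42-t
    return (np.c_[cx+r*np.sin(a),cy+r*np.cos(a)]-D).ravel()
s=least_squares(f,[300,290,200,.45]);print(s.x,s.fun.round(1))
cx,cy=s.x[:2];print(545+40-.13*cy,-38+40-.13*cx)
```

```text
[303.38956619 301.63230907 197.30262377   0.45289453] [ 0.1 -2.  -0.1  0.8  0.9  0.3 -0.1  2.1  1.2 -0.9 -1.9 -0.4]
545.787799821454 -37.440643604131246
```

Run:
```python
from h import *
s=get_state();print(s['ee_pos'])
print(rel([546.3,-37.4,47.5],np.pi/2-.011))
```

```text
[589.88447118 -40.32377645 199.74865902]
(array([152.2,   2.9, -43.7]), np.float64(0.014))
```

Emit:
carry_out:
  plan: [5,1,-15,0.014,20,2,-32,0.014,45,3,-43.7,0.014,70,3,-43.7,0.014,95,3,-43.7,0.014,115,3,-43.7,0.014,128,3,-43.7,0.014,130,3,-43.7,0.014,130,3,-43.7,0.014,130,3,-43.7,0.014]

```text
time: 4.48
ee_pos: [546.9, -37.4, 70.2]
ee_rot: [0.009, 1.569, -0.008]
contact_force: [0.4, -0.1, 1.0]
opening: 85.7
```

Run:
```python
from h import *
s=get_state();print(s['ee_pos'],s['ee_rot'],s['qd'].round(3),s['contact_force'])
im=snapshot('wrist');save('w3',im)
print(rel([546.3,-37.4,47.5],np.pi/2-.011,s))
```

```text
[546.92440168 -37.41727037  70.22215807] [ 0.00943087  1.56890704 -0.00842449] [-0.001 -0.014  0.001 -0.004 -0.002 -0.002 -0.001] [ 0.44869909 -0.06213309  0.96889755]
(array([22.7, -0. , -0.7]), np.float64(-0.0))
```

View pics/w3.png

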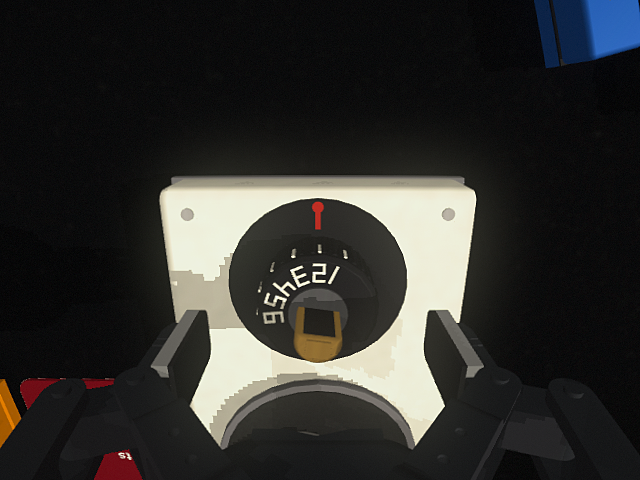

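Emit:
carry_out:
  plan: [8,0,-0.5,0,16,0,-0.7,0,21,0,-0.7,0,22.7,0,-0.7,0,22.7,0,-0.7,0,22.7,0,-0.7,0]

```text
time: 5.03
ee_pos: [546.4, -37.4, 47.7]
ee_rot: [0.009, 1.568, -0.008]
contact_force: [0.6, -0.2, -0.2]
opening: 85.4
```

Emit:
carry_out:
  plan: [0,0,0,0,0,0,0,0,0,0,0,0,0,0,0,0,0,0,0,0,0,0,0,0,0,0,0,0,0,0,0,0]
  gripper: 40
  grip_force: 40

```text
time: 5.7
ee_pos: [546.6, -37.1, 48.4]
ee_rot: [0.01, 1.568, -0.008]
contact_force: [-0.8, 1.0, 4.4]
opening: 50.3
```

Run:
```python
from h import *
s=get_state();print(s['time'],s['ee_pos'],s['ee_rot'],s['qd'].round(3),s['contact_force'],s['opening'])
im=snapshot('wrist');save('w4',im)
```

```text
5.7 [546.60852064 -37.14417429  48.36053079] [ 0.00951171  1.56793957 -0.00798913] [-0.002  0.001 -0.001 -0.001 -0.003 -0.001 -0.   ] [-0.80088435  0.9671001   4.42411583] 50.260948406617906
```

View pics/w4.png

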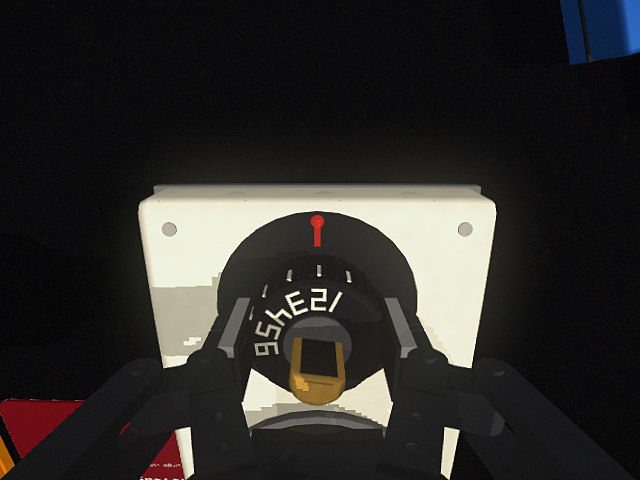

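Emit:
carry_out:
  plan: [0,0,0,0.08,0,0,0,0.17,0,0,0,0.26,0,0,0,0.35,0,0,0,0.44,0,0,0,0.53,0,0,0,0.62,0,0,0,0.7,0,0,0,0.77,0,0,0,0.82,0,0,0,0.82,0,0,0,0.82]

```text
time: 6.75
ee_pos: [546.5, -37.4, 48.4]
ee_rot: [0.65, 1.469, -0.647]
contact_force: [-1.1, -1.4, 1.4]
opening: 50.1
```

Run:
```python
from h import *
s=get_state();print(s['time'],s['ee_pos'],s['qd'].round(3),s['contact_force'],s['opening'],s['torque'])
M=R.from_rotvec(s['ee_rot']).as_matrix();print(np.arctan2(M[1,1],M[0,1])-np.pi/2)
im=snapshot('wrist');save('w5',im)
```

```text
6.75 [546.46410987 -37.4235345   48.4226752 ] [ 0.007 -0.002 -0.008 -0.     0.003  0.     0.003] [-1.08772208 -1.43009852  1.41663933] 50.14108049647332 [-0.13973929  0.14938824 -0.02906623]
-0.8303482826386733
```

View pics/w5.png

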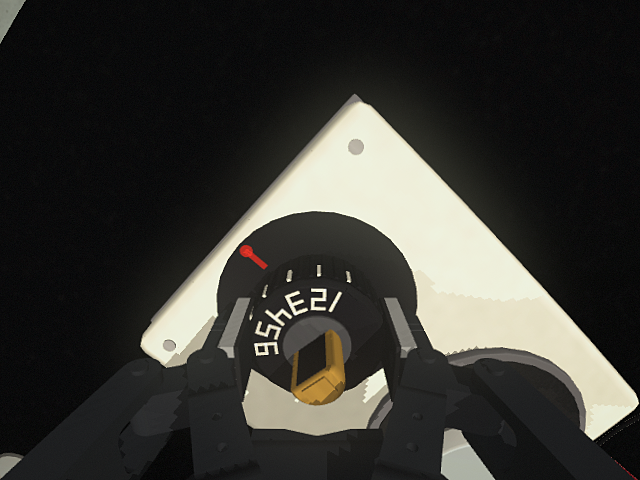

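Emit:
carry_out:
  plan: [0,0,0,0,0,0,0,0,0,0,0,0,0,0,0,0,0,0,0,0]
  gripper: 85

```text
time: 7.22
ee_pos: [546.6, -37.3, 48.4]
ee_rot: [0.65, 1.469, -0.647]
contact_force: [-0.0, 0.3, -0.2]
opening: 85.2
```

Emit:
carry_out:
  plan: [-10,0,0,0,-30,0,0,0,-60,0,0,0,-90,0,10,0,-120,0,25,0,-140,0,38,0,-150,0,44,0,-150,0,44,0,-150,0,44,0,-150,0,44,0,-150,0,44,0]

```text
time: 8.13
ee_pos: [574.3, -68.9, 197.2]
ee_rot: [0.649, 1.473, -0.647]
contact_force: [0.7, 0.2, -0.4]
opening: 85.2
```

Run:
```python
from h import *
s=get_state();print(s['time'],s['ee_pos'],s['qd'].round(3),s['opening'])
im=snapshot('wrist');c=cam('wrist',s);save('w6',im)
save('o72c',ortho(im,c,545,-38,72,40,.13));save('o45c',ortho(im,c,606,-38,45,130,.4))
```

```text
8.1333 [574.28780321 -68.92701105 197.19306283] [ 0.002  0.006  0.002 -0.002  0.002 -0.002 -0.   ] 85.22398479536707
```

View pics/o72c.png

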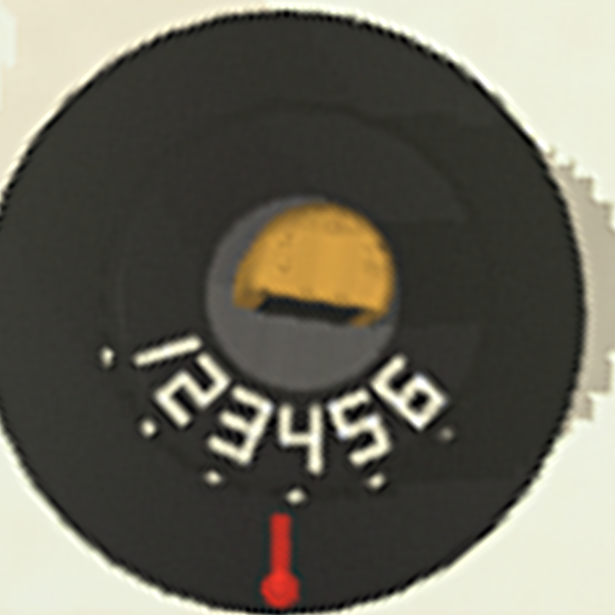

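View pics/o45c.png

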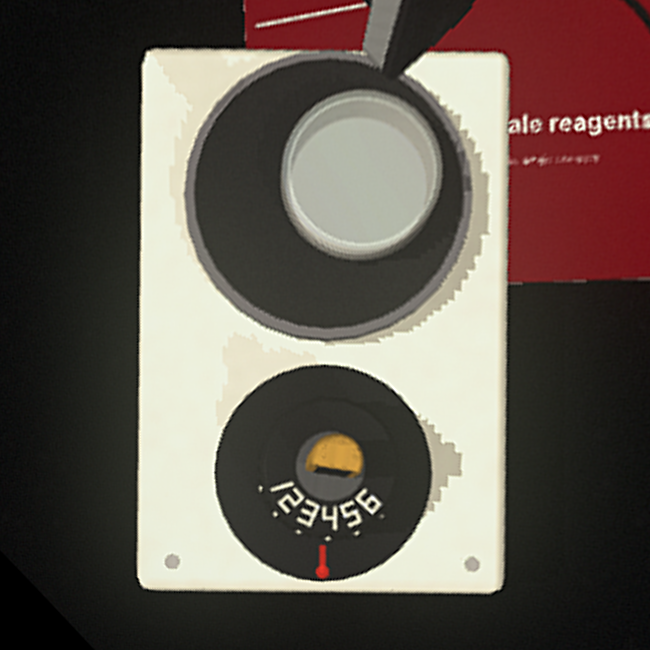

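Run:
```python
import numpy as np
from scipy.optimize import least_squares
D=np.array([(108,357),(149,429),(213,477),(295,496),(377,481),(447,433)],float)
def f(p):
    cx,cy,r,t=p; a=np.arange(6)*.42-t
    return (np.c_[cx+r*np.sin(a),cy+r*np.cos(a)]-D).ravel()
s=least_squares(f,[300,290,200,.45]);print(s.x,s.fun.round(1), s.x[3]-.011)
cx,cy=s.x[:2];print(545+40-.13*cy,-38+40-.13*cx)
```

```text
[298.64059909 297.45117099 199.49789954   1.27450275] [-0.2 -1.3 -0.8 -0.6  1.7  1.4  0.7  0.9  0.3 -0.2 -1.8 -0.3] 1.2635027502604017
546.3313477708807 -36.823277882063586
```

The fit puts the sleeve at 1.263, against a target of 1.26, so the 4 stands at the index. Next is the knob.

Run:
```python
from h import *
print(rel([492,322,180],np.pi/2))
```

```text
(array([  17.7,  203.3, -344. ]), np.float64(-0.829))
```

Emit:
carry_out:
  plan: [0,14,-24,-0.06,0,32,-55,-0.14,0,50,-86,-0.22,0,69,-117,-0.3,0,88,-148,-0.38,0,107,-180,-0.46,0,126,-212,-0.54,0,144,-243,-0.62,4,162,-274,-0.7,8,180,-305,-0.77,13,195,-330,-0.83,17.7,203.3,-344,-0.83]

```text
time: 9.18
ee_pos: [489.6, 326.8, 178.9]
ee_rot: [-0.004, 1.573, 0.008]
contact_force: [-0.1, 0.4, -0.4]
opening: 85.0
```

Emit:
carry_out:
  plan: [0,0,0,0,0,0,0,0,0,0,0,0,0,0,0,0]

```text
time: 9.52
ee_pos: [490.5, 323.7, 178.9]
ee_rot: [-0.002, 1.573, 0.003]
contact_force: [1.1, -0.4, 0.2]
opening: 85.2
```

Run:
```python
from h import *
s=get_state();print(s['time'],s['ee_pos'],s['ee_rot'],s['qd'].round(3),s['joints'])
im=snapshot('wrist');c=cam('wrist',s);save('w7',im)
for d in tip_of('knob_centre','wrist'):
    v,u=d['location'];print(u,v,d['score'],onz(c,u,v,19))
save('ok',ortho(im,c,448,322,38,40,.13));save('okw',ortho(im,c,448,322,0,120,.4))
```

```text
9.5167 [490.49273699 323.7304349  178.92869113] [-1.56836869e-03  1.57283171e+00  3.46970390e-03] [ 0.007 -0.007 -0.003 -0.005 -0.003 -0.003 -0.001] [-0.76946875  0.48961004  0.15136515  1.97223497 -0.11525924  0.68869615
  1.02755631]
316.6 162.3 0.9 [447.85858495 323.43736631  19.        ]
127.1 155.5 0.83 [441.83948708 171.70486085  19.        ]
32.9 130.5 0.71 [420.15695769  93.90305571  19.        ]
```

View pics/w7.png

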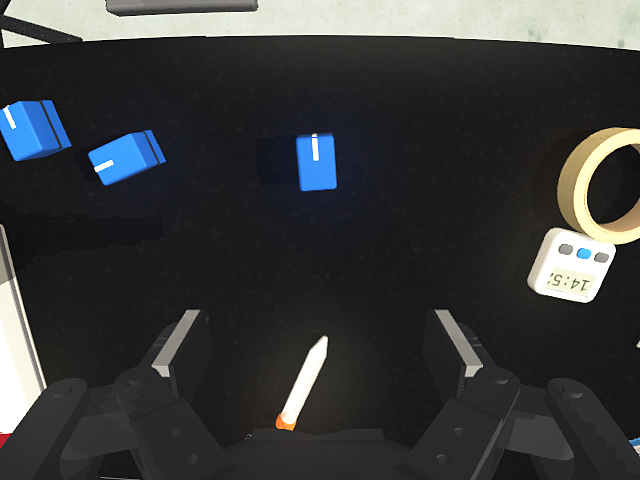

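View pics/ok.png

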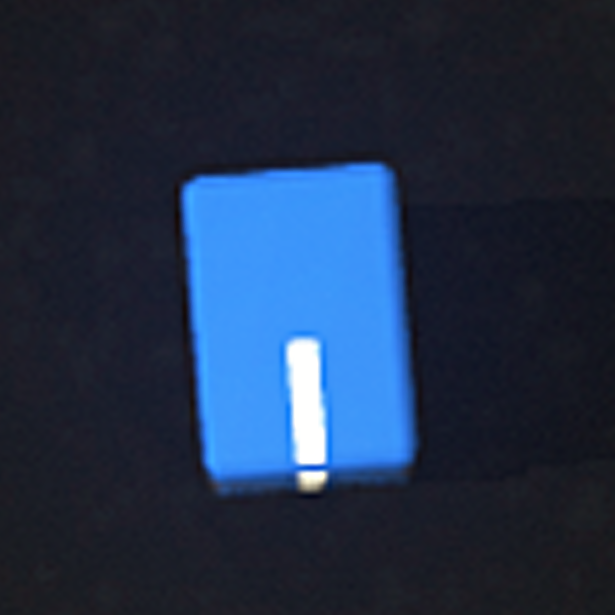

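Run:
```python
from h import *
s=get_state();print(s['ee_pos']);im=snapshot('wrist');c=cam('wrist',s)
d=tip_of('knob_centre','wrist')[0];v,u=d['location'];print(onz(c,u,v,19))
print(rel([447,323,6],np.pi/2+.064,s))
```

```text
[490.53403161 324.28445745 179.18355184]
[451.06684078 321.75400212  19.        ]
(array([173.3,  -1.5, -43.2]), np.float64(-0.06))
```

Descend to z ≈ 60 above the knob, then check.

Emit:
carry_out:
  plan: [5,-0.5,-15,-0.02,20,-1,-32,-0.04,45,-1.5,-43,-0.06,70,-1.5,-43,-0.06,95,-1.5,-43,-0.06,110,-1.5,-43,-0.06,115,-1.5,-43,-0.06,115,-1.5,-43,-0.06,115,-1.5,-43,-0.06,115,-1.5,-43,-0.06]

```text
time: 10.55
ee_pos: [448.1, 324.2, 65.4]
ee_rot: [-0.047, 1.57, 0.054]
contact_force: [0.2, 0.6, 1.1]
opening: 84.8
```

Run:
```python
from h import *
s=get_state();print(s['time'],s['ee_pos'],s['ee_rot'],s['qd'].round(3))
im=snapshot('wrist');c=cam('wrist',s);save('w8',im)
for d in tip_of('knob_centre','wrist')[:1]:
    v,u=d['location'];print(u,v,d['score'],onz(c,u,v,19))
save('ok2',ortho(im,c,448,322,38,40,.13))
print(rel([447,323,6],np.pi/2+.064,s))
```

```text
10.55 [448.08459842 324.17431264  65.44570007] [-0.04733439  1.56993373  0.05377012] [-0.003 -0.005  0.    -0.001 -0.    -0.002  0.   ]
315.8 269.4 0.85 [448.48003334 323.69430706  19.        ]
(array([59.4, -1.3, -1.2]), np.float64(0.0))
```

View pics/w8.png

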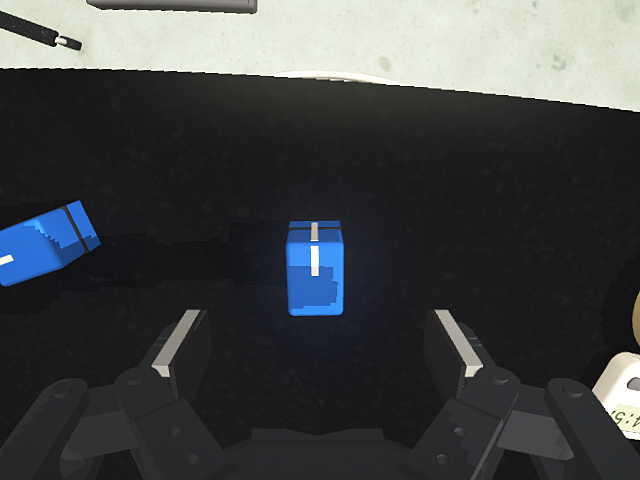

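View pics/ok2.png

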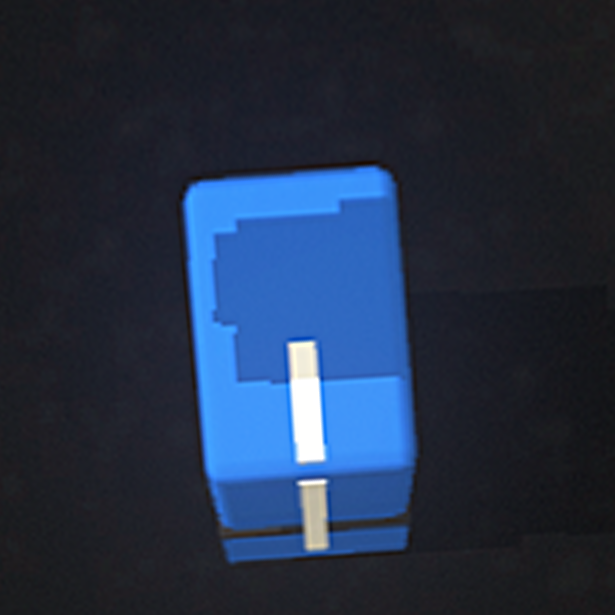

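Emit:
carry_out:
  plan: [12,-1,-1.2,0,30,-1.3,-1.3,0,48,-1.3,-1.4,0,57,-1.3,-1.4,0,59,-1.3,-1.4,0,59,-1.3,-1.4,0,59,-1.3,-1.4,0]

```text
time: 11.23
ee_pos: [447.1, 323.5, 7.2]
ee_rot: [-0.047, 1.569, 0.055]
contact_force: [-0.9, -0.3, -0.2]
opening: 85.1
```

Emit:
carry_out:
  plan: [0,0,0,0,0,0,0,0,0,0,0,0,0,0,0,0,0,0,0,0,0,0,0,0,0,0,0,0,0,0,0,0,0,0,0,0]
  gripper: 15
  grip_force: 60

```text
time: 11.98
ee_pos: [447.4, 323.7, 7.7]
ee_rot: [-0.047, 1.568, 0.055]
contact_force: [-0.1, -0.1, 6.1]
opening: 27.0
```

Run:
```python
from h import *
s=get_state();print(s['time'],s['ee_pos'],s['ee_rot'],s['contact_force'],s['opening'])
im=snapshot('wrist');save('w9',im)
print(rel([470,300,110],np.pi/2,s),rel([546.4,-37.3,150],None,s))
```

```text
11.9833 [447.40659492 323.66473886   7.71921695] [-0.04651057  1.56835555  0.05494637] [-0.13895311 -0.11139902  6.09648783] 27.045954333049735
(array([-102.4,  -24.5,   21.2]), np.float64(0.065)) (array([-144.1, -365.8,   75.8]), 0)
```

View pics/w9.png

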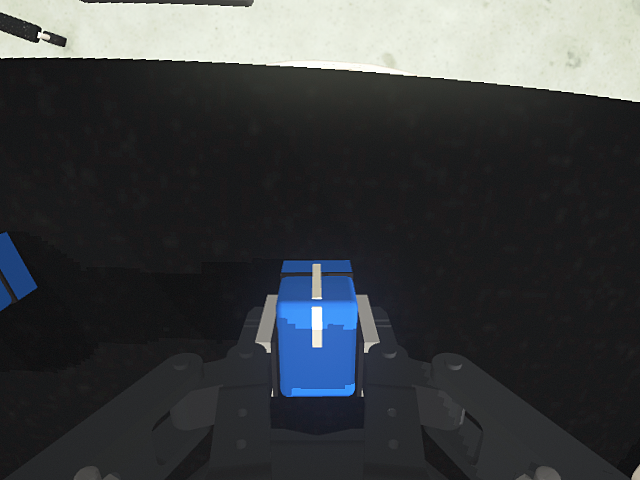

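Emit:
carry_out:
  plan: [-10,0,0,0,-35,0,0,0,-70,-5,2,0,-105,-20,5,0,-130,-45,10,0,-142,-78,17,0.03,-142,-114,24,0.06,-142,-150,31,0.1,-142,-186,39,0.13,-142,-222,46,0.16,-142,-258,54,0.19,-142,-294,61,0.19]

```text
time: 13.03
ee_pos: [526.9, 31.8, 148.7]
ee_rot: [0.104, 1.567, -0.095]
contact_force: [-0.1, -0.1, -0.5]
opening: 27.3
```

Run:
```python
from h import *
s=get_state();print(s['time'],s['ee_pos'],s['contact_force'],s['opening'])
print(rel([546.4,-37.3,150],np.pi/2-.13,s))
```

```text
13.0333 [526.9451583   31.75882604 148.71197657] [-0.12514546 -0.08002318 -0.45595499] 27.34525629616729
(array([ -1.6, -66.1,  28. ]), np.float64(0.004))
```

Emit:
carry_out:
  plan: [0,-22,9,0,0,-44,18,0,0,-58,25,0,0,-66,28,0,0,-66,28,0,0,-66,28,0,0,-66,28,0,0,-66,28,0]

```text
time: 13.7
ee_pos: [545.9, -35.3, 148.3]
ee_rot: [0.102, 1.568, -0.092]
contact_force: [0.2, -0.2, -0.5]
opening: 27.0
```

Run:
```python
from h import *
s=get_state();print(s['time'],s['ee_pos'],s['qd'].round(3),s['contact_force'],s['opening'])
im=snapshot('wrist');save('w10',im);c=cam('wrist',s)
x,y,z=s['ee_pos'];save('oh',ortho(im,c,x,y,z+30.3,40,.13))
print(rel([546.4,-37.3,150],np.pi/2-.13,s))
p=camera_params('wrist');T=np.array(p['tool_from_camera']);c2=(c[0],c[1],T)
# pixel->tool plane x=-30.3
def tp(u,v,xx=-30.3):
    o,d=ray(c2,u,v);return o+d*(xx-o[0])/d[0]
for d in tip_of('knob_centre','wrist')[:2]:
    v,u=d['location'];print(u,v,d['score'],tp(u,v,-11.3))
save('scA',snapshot('scene'),5,(290,190,400,310))
```

```text
13.7 [545.90709139 -35.31459124 148.26902189] [-0.001 -0.     0.003 -0.003  0.002 -0.001  0.002] [ 0.2244142  -0.24456051 -0.45380893] 26.952711014190452
(array([-1.7, -1.9,  0.7]), np.float64(0.006))
485.4 16.9 0.96 [ -11.3          53.29249055 -110.98626533]
592.4 47.8 0.7 [ -11.3          91.41876721 -103.73581504]
```

View pics/w10.png

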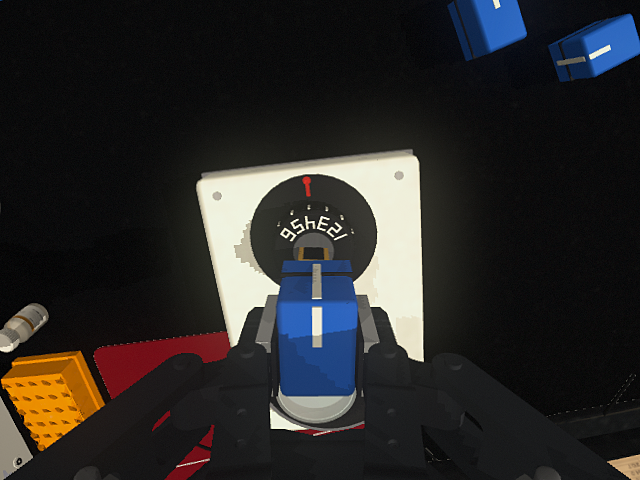

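View pics/oh.png

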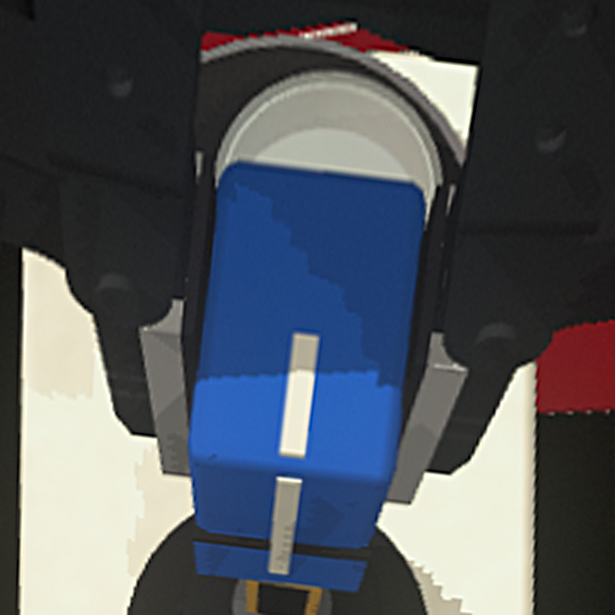

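View pics/scA.png

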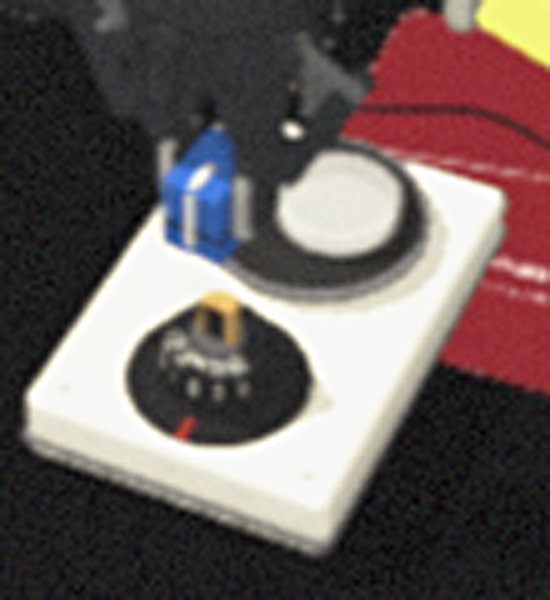

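Run:
```python
from h import *
s=get_state();im=snapshot('wrist');c=cam('wrist',s);print(s['ee_pos'],rel([547.9,-37,112],np.pi/2-.13,s))
save('w10z',im,8,(270,195,365,270))
for u,v in [(301,254),(326,254)]:
    for z in (85,93): print(onz(c,u,v,z))
```

```text
[546.14375485 -36.0330628  148.31599873] (array([36.3, -1. ,  1.8]), np.float64(0.006))
[543.05527648 -44.53137412  85.        ]
[540.03883033 -43.84769707  93.        ]
[544.86465004 -30.16385965  85.        ]
[541.77785977 -30.0387572   93.        ]
```

View pics/w10z.png

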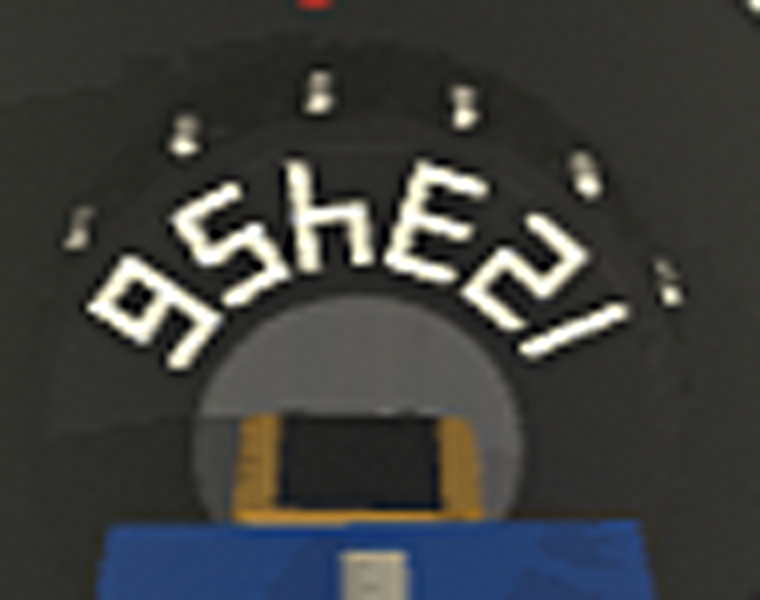

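Run:
```python
from h import *
s=get_state();c=cam('wrist',s);x,y,z=s['ee_pos']
p=onz(c,314.8,258.2,93);print('flatmid',p,'axis',p+3*np.array([np.cos(-.13),np.sin(-.13),0]))
# knob bottom front edge line mark (row ~ top of blue at 520/8+195=260), z=TCP-7.7
q=onz(c,317,260.3,z-7.7);print('knob front bottom',q,'knob axis',q+20*np.array([np.cos(-.13),np.sin(-.13),0]),'tcp',x,y)
```

```text
flatmid [543.59611046 -36.79796192  93.        ] axis [546.57079614 -37.18686435  93.        ]
knob front bottom [525.86916197 -33.66546052 140.63061923] knob axis [545.70039985 -36.25814338 140.63061923] tcp 546.2362855764409 -36.28480175885471
```

Emit:
carry_out:
  plan: [8,-0.8,1.4,0,18,-0.9,1.4,0,28,-0.9,1.4,0,34,-0.9,1.4,0,36,-0.9,1.4,0,36,-0.9,1.4,0,36,-0.9,1.4,0,36,-0.9,1.4,0]

```text
time: 14.57
ee_pos: [547.8, -37.3, 112.5]
ee_rot: [0.103, 1.567, -0.093]
contact_force: [-0.0, -0.3, -1.0]
opening: 27.2
```

Run:
```python
from h import *
s=get_state();print(s['time'],s['ee_pos'],s['qd'].round(3),s['contact_force'])
print(rel([547.5,-37.1,100],np.pi/2-.13,s))
im=snapshot('wrist');save('w11',im,6,(260,195,375,290));save('scB',snapshot('scene'),7,(305,220,375,290));save('topB',snapshot('top'),6,(300,155,385,270))
```

```text
14.5667 [547.83387495 -37.27655814 112.50727061] [-0.001 -0.007  0.001 -0.002  0.     0.     0.001] [-0.04691942 -0.3204745  -1.0325115 ]
(array([12.5,  0.1, -0.4]), np.float64(0.005))
```

View pics/w11.png

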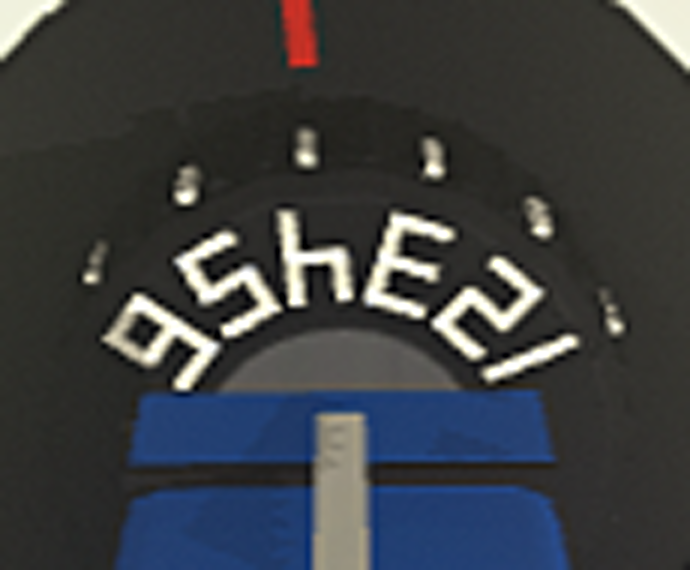

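View pics/scB.png

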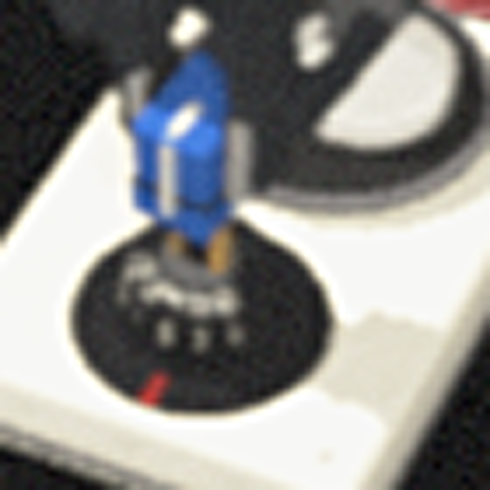

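Emit:
carry_out:
  plan: [3,0,-0.3,0,6,0,-0.4,0,9,0,-0.4,0,11,0,-0.4,0,13,0,-0.4,0,14,0,-0.4,0,14,0,-0.4,0]

```text
time: 15.3
ee_pos: [547.3, -37.0, 98.4]
ee_rot: [0.103, 1.567, -0.093]
contact_force: [0.7, 0.1, -0.2]
opening: 27.3
```

Run:
```python
from h import *
s=get_state();print(s['time'],s['ee_pos'],s['qd'].round(3),s['contact_force'],s['torque'])
save('scC',snapshot('scene'),7,(305,220,375,290))
```

```text
15.3 [547.33123574 -37.04620818  98.37883831] [-0.    -0.007  0.002 -0.005  0.001  0.005 -0.001] [ 0.68163313  0.12818182 -0.19397548] [-0.00518089 -0.03129242 -0.00633866]
```

View pics/scC.png

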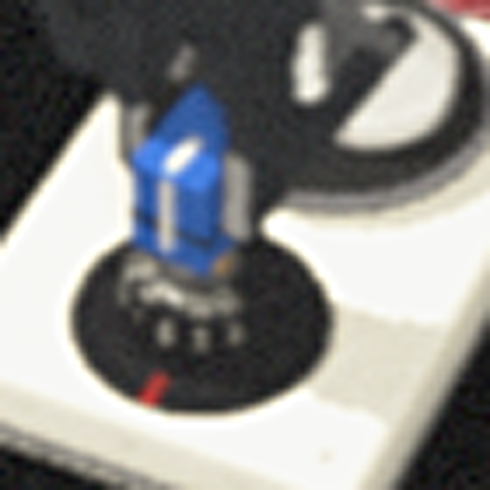

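No vertical force with the knob about 5 mm over the tip, so it is threading on. I'll continue slowly.

Emit:
carry_out:
  plan: [2,0,0,0,4,0,0,0,6,0,0,0,7.5,0,0,0,8,0,0,0,8,0,0,0]

```text
time: 15.85
ee_pos: [547.3, -37.0, 90.3]
ee_rot: [0.103, 1.567, -0.093]
contact_force: [-0.8, 0.4, -1.4]
opening: 27.2
```

Emit:
carry_out:
  plan: [1,0,0,0,2,0,0,0,2,0,0,0,2,0,0,0]

```text
time: 16.18
ee_pos: [547.5, -37.0, 88.6]
ee_rot: [0.103, 1.567, -0.093]
contact_force: [-1.4, -0.3, 2.5]
opening: 26.6
```

Emit:
carry_out:
  plan: [1,0,0,0,2,0,0,0,2,0,0,0,2,0,0,0]

```text
time: 16.52
ee_pos: [547.6, -37.1, 86.7]
ee_rot: [0.103, 1.567, -0.093]
contact_force: [-0.2, -0.1, 3.7]
opening: 27.0
```

Emit:
carry_out:
  plan: [1,0,0,0,2,0,0,0,3,0,0,0,3,0,0,0,3,0,0,0]

```text
time: 16.93
ee_pos: [547.6, -37.0, 83.8]
ee_rot: [0.103, 1.567, -0.093]
contact_force: [-1.5, -0.6, 5.6]
opening: 27.4
```

Emit:
carry_out:
  plan: [1,0,0,0,2,0,0,0,2,0,0,0,2,0,0,0]

```text
time: 17.27
ee_pos: [547.7, -37.1, 82.0]
ee_rot: [0.103, 1.567, -0.093]
contact_force: [-1.1, 0.6, 7.0]
opening: 27.0
```

Run:
```python
from h import *
s=get_state();print(s['time'],s['ee_pos'],s['qd'].round(3),s['contact_force'],s['torque'])
save('scD',snapshot('scene'),7,(305,220,375,290));im=snapshot('wrist');save('w12',im)
```

```text
17.2667 [547.66797217 -37.05061836  81.95446024] [ 0.    -0.002  0.     0.    -0.002  0.    -0.001] [-1.08796006  0.56628257  7.03295467] [0.0395986  0.30946854 0.01380826]
```

View pics/scD.png

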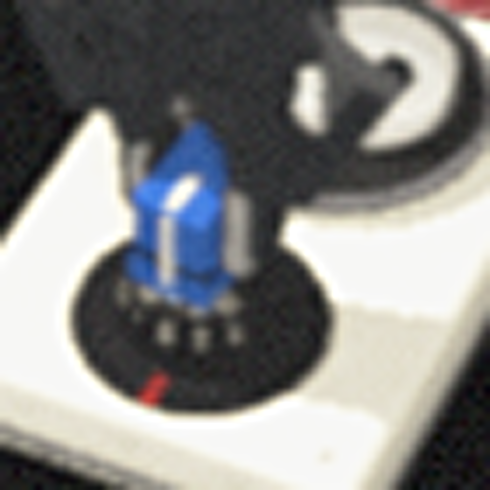

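View pics/w12.png

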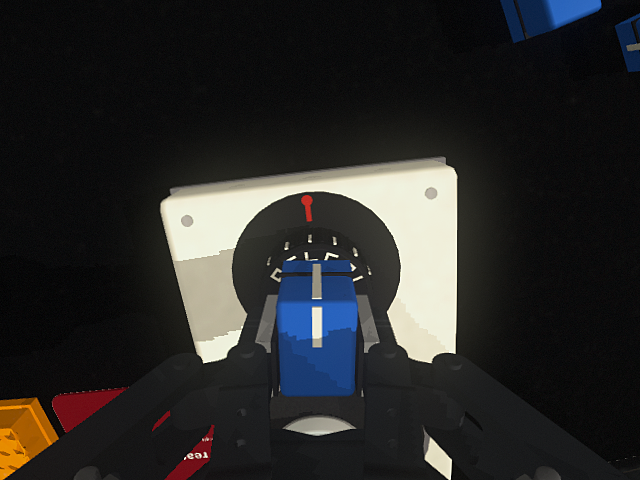

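Run:
```python
from h import *
save('topE',snapshot('top'),6,(300,155,385,270));s=get_state();print(s['ee_pos'],s['contact_force'])
print(job_done());s=get_state();print(s['time'],s['ee_pos'],s['contact_force'],s['opening'])
```

```text
[547.63725074 -37.05337105  81.99752184] [-2.1869831   0.11975514  7.09635684]
the job is handed in; nothing more can be done
None
the job is handed in; nothing more can be done
```

I carried out all the steps and handed the job in at about 17.4 s with the knob still held pressed down. No verdict was reported.

- **Sleeve:** I gripped it and turned it 0.82 rad clockwise. A fit to its number dots then gave 1.263 rad, against 1.26 for number 4. Before and after pressing, the 4 tick still stood at the red index line.
- **Knob:** I took the one farthest from the robot's base, at about (447, 323) mm. Its white-line side was turned over the spindle flat, and the close-up showed the two parallel.
- **Fit:** The knob slid onto the spindle with almost no vertical force, and the resistance began near the expected full depth.
- **Press:** I pressed about 7 mm past that point. The spring force rose steadily to about 7 N, which fits 6 to 7 mm of travel; the mixer runs from 4 mm. The knob had not slipped in the grip.

**Not checked:** I did not see the mixer running; that is inferred from the force and travel. I never measured the dish, beaker, vial and tube after the job. The arm met no unexpected forces, and the look-alike knobs were not touched.

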